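Index the welding turntable and load the next sleeve

TASK

Pull the brass index ring of the blue turntable up out of its notches, turn the table one notch so that the empty mandrel comes to the green marker, and let the ring drop fully home in its notches. Then take the loose steel sleeve and lower it (do not drop it) over that mandrel until it rests upright on the plate. Leave the magnet, the square, the tube and the copper strip where they lie.

Things in the scene. Friction and masses are not known exactly. Their poses are not given: they have to be found in the camera images.
- ring_grip (a point): Centre of the index ring's grip, on the turntable's upright axis, 103 mm above the worktop when home. The grip is an upright knurled brass cylinder, 56 mm diameter, from 25 mm below this point (there a 116 mm dark flange begins) to 15 mm above; grip it across, from above, in any direction. Over it a fixed post with a 32 mm cap, its top 47 mm above this point. Turning the ring turns the table.
- index_ring (a joint): Lift of the index ring, m: 0 = home, its two pins down in V notches of the fixed crown under the flange; travel 0.018. A spring holds it down: lifting takes 9 to 13 N. Below 0.010 the table is locked; lift 0.013 to 0.017 to turn. Let go within about 0.1 rad of a notch, it springs down and centres itself; further off, the pins stand on the crown and it stays about 0.009 up.
- turntable (a joint): Turning angle of the table, rad, growing anticlockwise seen from above; 0 at the start, with the ring home in a notch. Notches lie every 60 degrees (1.047 rad), so the goal is +1.047 or -1.047, whichever brings the empty mandrel to the green marker. It turns easily (about 0.12 N m) and stays where it is left.
- mandrel_top (a point): Top of the empty mandrel, on its axis, 126 mm above the worktop: an upright steel pin, 32 mm diameter, 80 mm tall, top 10 mm tapered, 95 mm from the turning axis on the aluminium plate (244 mm diameter, top 46 mm above the worktop). It turns with the table. Two other mandrels, 120 degrees either side, carry sleeves (50 mm diameter, 70 mm tall) that are welded fast.
- mandrel_foot (a point): Where the axis of the empty mandrel meets the top of the plate, 46 mm above the worktop; z points up.
- sleeve_center (a point): Centre of the loose steel sleeve, half-way up: a plain tube, open at both ends, standing on the worktop right of the turntable; 50 mm outer diameter, 37 mm bore, 70 mm tall, 0.2 to 0.4 kg. It passes over the mandrel with 2.5 mm play all round; seated, its centre is 35 mm above the plate. Fingers have most room along the plate's tangent.
- sleeve: The same sleeve; origin at the centre of its lower rim, z along its axis, up.
- green_marker: Green round magnet, 34 mm diameter, 16 mm high, fixed on the worktop outside the plate, 148 mm from the turning axis, 60 degrees to one side of where the empty mandrel starts; origin under its centre. It marks the station that the empty mandrel must reach: there the mandrel stands straight between it and the turning axis, 53 mm from it.
- red_marker: Red magnet of the same size and distance, 60 degrees to the other side: the wrong station.
- weld_magnet: Bystander: red arrow-shaped welding magnet, 74 x 103 x 16 mm, lying loose behind and right of the turntable; origin under its centre.
- try_square: Bystander: small steel square with a black stock, 123 x 76 x 16 mm, lying loose at the back right; origin under its centre.
- box_tube: Bystander: rusty square tube offcut, 30 x 60 x 30 mm, loose at the right edge; origin under its centre.
- copper_strip: Bystander: bent copper strip, 36 x 66 x 9 mm, loose at the front edge; origin under its centre.

How it is judged (in metres and radians):
On the way, in this order (a step that is already met when the one before it is completed fails the run):
1. the index ring is pulled up clear of its notches (value of joint index_ring above 0.01 m), for 0.1 s.
2. the empty mandrel stands at the green marker with the index ring home in its notches (horizontal distance between mandrel_top and green_marker below 0.062 m and value of joint index_ring below 0.0025 m), for 0.2 s.
3. the sleeve is over the mandrel, down on the plate (horizontal distance between sleeve_center and mandrel_foot below 0.005 m and z of sleeve_center in the frame of mandrel_foot below 0.038 m), for 0.2 s.
At the end, for the whole second after the job is handed in: empty mandrel at the green marker (centres less than 62 mm apart from above; 53 mm when exact), index ring home (below 2.5 mm), sleeve upright (tilt below 0.06 rad) over that mandrel (within 5 mm of its axis), its foot within 3 mm of the plate, at rest; bystanders moved less than 30 mm (all of step 2 and all of step 3 and angle between sleeve's own z axis and vertical below 0.06 rad and linear speed of sleeve below 0.02 m/s and angular speed of sleeve below 0.2 rad/s); the robot touches nothing.
It fails at once if the sleeve is dropped (falls faster than 0.6 m/s out of the gripper) (linear speed of sleeve above 0.6 m/s and contact force between the fingers and sleeve below 0.5 N).
It fails at once if the magnet, the square, the tube or the copper strip is moved by more than 30 mm (distance of any of weld_magnet, try_square, box_tube, copper_strip from where it was at the start of the episode above 0.03 m).
It also fails if it takes over 62 s, if anything falls off the work surface, if the arm or the gripper's body presses on something with over 40 N, if the wrist force passes 120 N, or if a joint passes its speed limit or range.

ROBOT

A 6-joint arm with a two-finger parallel gripper is mounted at the origin on a cart in front of the work surface, level with it; the furniture and walls round the work are solid. World frame = base frame: x ahead of the robot, y to its left, z up, the work surface at z = 0. Lengths are in m, angles in degrees, forces in N, time in s.
With the tool pointing down it reaches from about 0.25 to 0.725 m from the base axis. Payload 9.7 kg.
Tool frame: the origin (TCP) lies on the centre line of the jaws, within the pads' length; the fingertips stand tip_reach ahead of it and the grasp point (between the pads) lies 2 mm behind it (tip_reach is the distance from the TCP to the fingertips, in m); z points along the fingers, y is the direction in which the jaws open and shut (so a half turn about z gives the same grasp; the last joint's range is limited). The gripper opens to 85 mm and grips with 20 to 120 N. Pads are 22 mm wide; open, the fingers measure 114 mm over their backs; the gripper's body (76 mm by 85 mm) begins 54 mm behind the grasp point. The pads swing forward as they close: fully open they stand 13 mm farther back than shut.
Start: joints at [-71.562, 4.979, 10.078, 95.1, 0, 90], TCP at [0.174, -0.522, 0.248] pointing down, gripper open.
Joint ranges: [-179.16, 179.16], [-48.56, 103.87], [-65.8, 70.77], [-126.05, 130.52], [-82.76, 87.17], [-180, 180]. Speed limits (degrees/s): [127.2, 127.2, 147.25, 180, 180, 180].

INTERFACE

Orientations are given as [roll, pitch, yaw] about the fixed x, y, z axes, in that order (R = Rz(yaw) Ry(pitch) Rx(roll)).
In Python, from workcell import get_obs, camera, calibration, job_done, tip_reach gives the robot as it stands.
- The arm moves only by the tool apply_moves, never from a script. Its argument "rows" is a list of rows, each a list of 7 numbers: the shift along the world's x, y, z in mm, then the turn, a rotation vector about the world's x, y, z in degrees, then the closure, from 0 (fully open) to 1 (shut). A call has 1 to 20 rows; each row shifts and turns the commanded pose from where the row before left it; what a row does not reach is not made up. A row lasts 1/8 s, in which the tool goes at most 62.5 mm and 10.7 degrees, less where a joint would pass 70% of its speed; a pose out of reach is approached as far as the arm can. A call with a gripper value outside its range is refused whole. The fingers move at their own pace and stop on an object; "grip_force" is the grip in N (left out, the last holds). Time passes only in rows, so rows that do not move let the fingers close. It gives the time, the measured TCP pose, the force and the opening at its end, in the units of the state.
- get_obs(): the state, without advancing time (a new reading comes with each control period).
- camera(name): name is "scene" or "top" or "wrist"; returns the picture (384x512x3 uint8, red, green, blue); there is no depth.
- calibration(name): a dict with "intrinsics" (3x3 intrinsics, pixels), "T" (4x4, takes a point from camera to world coordinates); the wrist camera has in their place "mount" (4x4, takes a point from camera to tool coordinates, whose origin is the TCP and whose axes are the flange's). Camera axes: x right, y down, z forward; pixel columns grow to the right and rows downward; lengths in m; the calibration is good to about 2 mm. A picture is of the moment at which its call begins: read the wrist's pose just before it. calibration takes no time and is no camera call.
- job_done(): hands the job in, once; it reports no verdict.
The state is a dict: "time": time; "q": joint angles; "qd": joint speeds; "joint_efforts": joint torques, N m; "ee_pos": TCP position; "tcp_rot": TCP orientation; "wrist_force": force on the tool from outside, world axes, zero at the start; "torque": the same for the moment, N m; "opening": finger opening in m.
Only numpy, scipy, OpenCV 4.12 (cv2) and the standard library are available. Lean on these libraries where they do the work, as an engineer would, in place of code of your own. Each camera call takes 0.05 s, during which the arm holds its last target.

## Working session

There is one attempt and no reset: what is moved stays moved. The work goes in short steps, Python scripts to look and compute and a tool call to move; the robot and the scene stay as the last step left them, time stands still between calls to the robot, and variables do not carry over. Pictures are saved under pics/ and viewed, and the job is handed in when it is done.

Besides the shell and the picture viewer there is one more tool, called after ">>>" as name(argument=value, ...) on one line, values as JSON. apply_moves: Moves the arm, as the interface text tells. Its arguments: {"type":"object","properties":{"rows":{"type":"array","items":{"type":"array","items":{"type":"number"}}},"grip_force":{"type":"number"}},"required":["rows"]}

```bash
mkdir -p pics; ls; python3 - <<'E'
from workcell import *
import cv2
print(get_obs(), tip_reach)
for n in ["scene","top","wrist"]:
    im=camera(n); cv2.imwrite(f"pics/{n}0.png",im[:,:,::-1]); print(n,calibration(n))
E
```

```text
pics
{'time': 0.0, 'q': array([-7.15619463e+01,  5.01076022e+00,  1.00337177e+01,  9.50968269e+01,
        3.52715840e-03,  9.00007023e+01]), 'qd': array([-0.08400596,  0.00901002,  0.11792302,  0.06283471,  0.07696328,
        0.02724034]), 'joint_efforts': array([-4.04311795e-04, -5.20390284e+01,  4.64799392e+01,  1.63260510e-02,
       -1.04722099e-04,  2.57082070e-05]), 'ee_pos': array([ 0.1739085, -0.5215791,  0.2475797]), 'tcp_rot': array([-1.79926131e+02, -3.52625001e-03,  1.84373469e+01]), 'wrist_force': array([ 0.24780981, -0.97760035, -0.73786407]), 'torque': array([-0.04349073,  0.01429609,  0.06668554]), 'opening': 0.0854127010275162} 0.017
scene {'intrinsics': array([[444.47571775,   0.        , 260.13931094],
       [  0.        , 444.47571775, 190.88707181],
       [  0.        ,   0.        ,   1.        ]]), 'T': array([[-0.9038777 , -0.31028918,  0.29449232,  0.2060929 ],
       [-0.42778204,  0.66003889, -0.61753639,  0.52591948],
       [-0.00276152, -0.68415589, -0.72933058,  0.92406911],
       [ 0.        ,  0.        ,  0.        ,  1.        ]])}
top {'intrin
[... 239 characters left out ...]
99947881,  0.01880463, -0.02623929, -0.15799408],
       [ 0.02545523, -0.04078692, -0.99884356,  1.00915354],
       [ 0.        ,  0.        ,  0.        ,  1.        ]])}
wrist {'intrinsics': array([[277.57227701,   0.        , 254.86867308],
       [  0.        , 277.57227701, 189.84040617],
       [  0.        ,   0.        ,   1.        ]]), 'mount': array([[ 2.64496680e-04, -9.55398500e-01, -2.95319550e-01,
         7.36309804e-02],
       [ 9.99999823e-01,  9.54569556e-05,  5.86812494e-04,
         4.88610541e-04],
       [-5.32449471e-04, -2.95319653e-01,  9.55398356e-01,
        -1.24788874e-01],
       [ 0.00000000e+00,  0.00000000e+00,  0.00000000e+00,
         1.00000000e+00]])}
```

View pics/scene0.png

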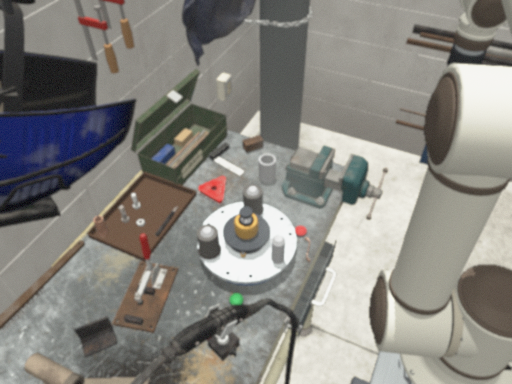

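View pics/top0.png

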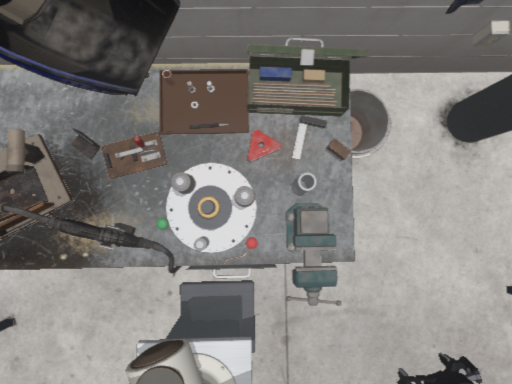

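View pics/wrist0.png

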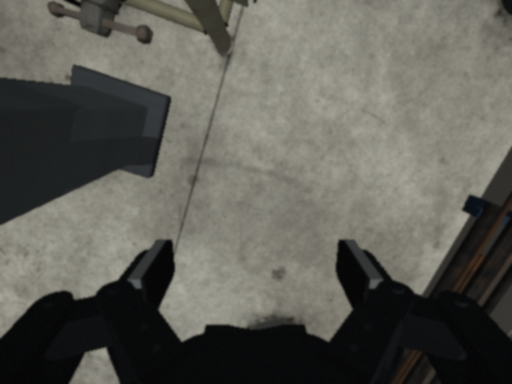

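```bash
cat > h.py <<'E'
import numpy as np, cv2
from workcell import *
from scipy.spatial.transform import Rotation as Ro
def cam(n,obs=None):
    c=calibration(n); K=c["intrinsics"]
    if n!="wrist": return K,c["T"]
    o=obs or get_obs(); T=np.eye(4); T[:3,:3]=Ro.from_euler('xyz',o["tcp_rot"],degrees=True).as_matrix(); T[:3,3]=o["ee_pos"]
    return K,T@c["mount"]
def ray(KT,uv,z):
    K,T=KT; d=T[:3,:3]@np.linalg.solve(K,[uv[0],uv[1],1]); return T[:3,3]+d*(z-T[2,3])/d[2]
def proj(KT,p):
    K,T=KT; q=K@(T[:3,:3].T@(np.asarray(p)-T[:3,3])); return q[:2]/q[2]
def shot(n,name,crop=None,k=1):
    o=get_obs(); im=camera(n)[:,:,::-1].copy(); v=im
    if crop: v=im[crop[1]:crop[3],crop[0]:crop[2]]
    v=cv2.resize(v,None,fx=k,fy=k,interpolation=cv2.INTER_CUBIC); cv2.imwrite(f"pics/{name}.png",v); return im,cam(n,o)
def blobs(mask,amin=15):
    n,l,s,c=cv2.connectedComponentsWithStats(mask.astype(np.uint8)); return [(c[i].round(1),s[i].tolist()) for i in range(1,n) if s[i][4]>=amin]
E
python3 - <<'E'
from h import *
for n in ["top","scene"]:
    im=cv2.imread(f"pics/{n}0.png"); KT=cam(n); hsv=cv2.cvtColor(im,cv2.COLOR_BGR2HSV); H,S,V=cv2.split(hsv)
    for nm,m,z in [("green",(H>45)&(H<80)&(S>150)&(V>80),.014),("red",((H<6)|(H>174))&(S>150)&(V>80),.014),("brass",(H>12)&(H<28)&(S>130)&(V>90),.115)]:
        for c,s in blobs(m): print(n,nm,c,s,ray(KT,c,z).round(4))
    if n=="top":
        g=((V>165)&(S<50)).astype(np.uint8); cs,_=cv2.findContours(g,0,1)
        for c in cs:
            if cv2.contourArea(c)>1500:
                hull=cv2.convexHull(c); e=cv2.fitEllipse(hull); print("plate",e,ray(KT,e[0],.046))
        a=im[130:280,130:330]; cv2.imwrite("pics/t1.png",cv2.resize(a,None,fx=4,fy=4,interpolation=2))
    else:
        a=im[130:320,150:350]; cv2.imwrite("pics/s1.png",cv2.resize(a,None,fx=3,fy=3,interpolation=2))
E
```

```text
top red [257.2 133. ] [255, 131, 6, 5, 22] [ 0.7295 -0.1887  0.014 ]
top red [266.9 141. ] [265, 138, 5, 6, 23] [ 0.7064 -0.2157  0.014 ]
plate ((139.72035217285156, 327.7926940917969), (142.71566772460938, 432.35205078125), 88.7840347290039) [0.20580293 0.13443997 0.046     ]
plate ((210.94650268554688, 207.39317321777344), (89.49720001220703, 90.42542266845703), 80.04141235351562) [ 0.52143353 -0.05860224  0.046     ]
plate ((415.08319091796875, 232.44039916992188), (292.74456787109375, 369.8795166015625), 18.98053550720215) [ 0.44207563 -0.61421602  0.046     ]
scene red [116.8   0.8] [108, 0, 15, 4, 32] [ 1.7067 -1.0649  0.014 ]
scene red [92.6 22.8] [80, 18, 27, 11, 149] [ 1.6646 -0.8422  0.014 ]
scene red [211.  189.2] [200, 180, 21, 22, 212] [ 0.7017 -0.1916  0.014 ]
scene red [299.9 230.6] [297, 228, 8, 7, 32] [ 0.4201 -0.161   0.014 ]
scene red [144.8 246.5] [140, 236, 11, 23, 142] [0.754  0.0521 0.014 ]
scene brass [243.2 228.2] [235, 217, 21, 21, 177] [ 0.5176 -0.0355  0.115 ]
```

View pics/t1.png

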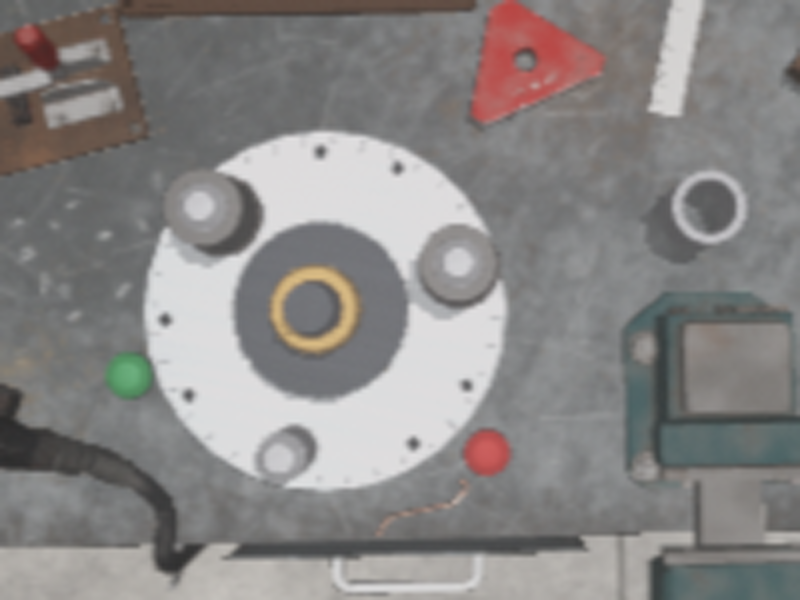

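View pics/s1.png

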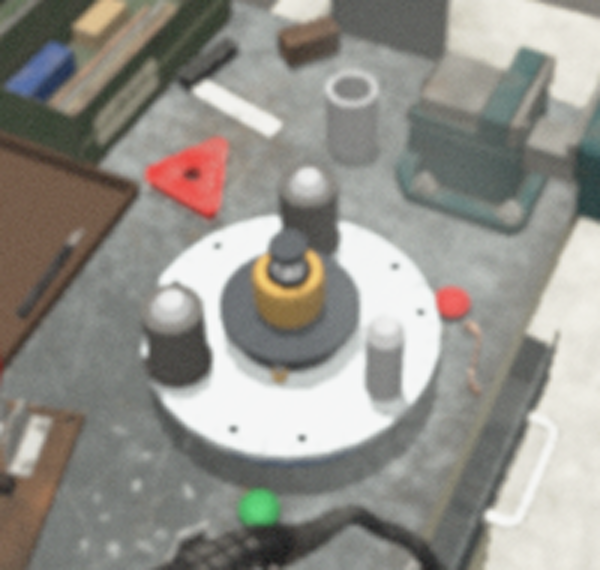

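```bash
python3 - <<'E'
from h import *
KT=cam("top"); KS=cam("scene")
im=cv2.imread("pics/top0.png"); hsv=cv2.cvtColor(im,cv2.COLOR_BGR2HSV).astype(int); H,S,V=hsv[...,0],hsv[...,1],hsv[...,2]
R=np.s_[130:280,130:330]
def off(m):
    for c,s in blobs(m[R],20): yield c+[130,130],s
for nm,m,z in [("green",(H>45)&(H<85)&(S>80),.014),("red",((H<8)|(H>172))&(S>110),.014),("brass",(H>10)&(H<30)&(S>70)&(V>120),.118)]:
    for c,s in off(m): print(nm,c,s,ray(KT,c,z).round(4))
# brass outer circle
m=((H>10)&(H<30)&(S>60)&(V>120)); mm=np.zeros(m.shape,np.uint8); mm[185:230,190:230]=m[185:230,190:230]
c=np.vstack(cv2.findContours(mm,0,1)[0]); e=cv2.minEnclosingCircle(c); print("brass circ",e,ray(KT,e[0],.118).round(4), "diam px exp",.056*355/.895)
# sleeve rim bright
mm=np.zeros(m.shape,np.uint8); sub=(V>175)&(S<40); mm[170:195,296:318]=sub[170:195,296:318]
c=np.vstack(cv2.findContours(mm,0,1)[0]); e=cv2.fitEllipse(cv2.convexHull(c)); print("sleeve rim",e,ray(KT,e[0],.07).round(4),"exp",.05*355/.94)
E
python3 - <<'E'
import cv2
im=cv2.imread("pics/top0.png")
a=im[225:260,180:230];b=im[165:200,290:340]
cv2.imwrite("pics/t2.png",cv2.resize(cv2.hconcat([a,b]),None,fx=8,fy=8,interpolation=0))
im=cv2.imread("pics/scene0.png")
cv2.imwrite("pics/s2.png",cv2.resize(im[140:240,240:390],None,fx=5,fy=5,interpolation=2))
E
```

```text
green [161.8 223.4] [27, 88, 11, 11, 91] [0.4801 0.0815 0.014 ]
red [260.2 144.5] [118, 0, 33, 30, 472] [ 0.6967 -0.1965  0.014 ]
red [138.6 141.1] [4, 7, 10, 10, 68] [0.7114 0.1439 0.014 ]
red [251.4 242.7] [116, 108, 11, 11, 89] [ 0.4213 -0.1664  0.014 ]
brass [208.9 206.9] [68, 66, 22, 22, 213] [ 0.5217 -0.0609  0.118 ]
brass circ ((208.1875, 206.9375), 11.237940788269043) [ 0.5216 -0.0592  0.118 ] diam px exp 22.212290502793294
sleeve rim ((306.99322509765625, 181.109619140625), (16.900590896606445, 17.509246826171875), 167.01658630371094) [ 0.586 -0.317  0.07 ] exp 18.882978723404257
```

View pics/t2.png

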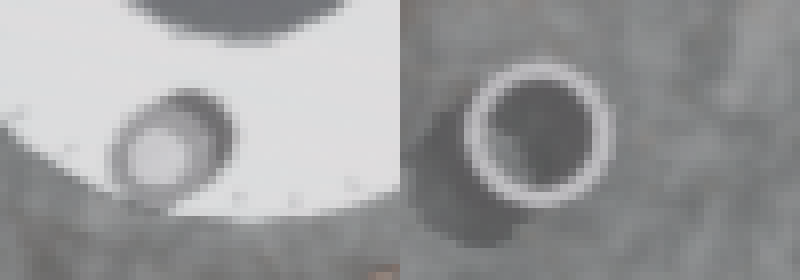

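View pics/s2.png

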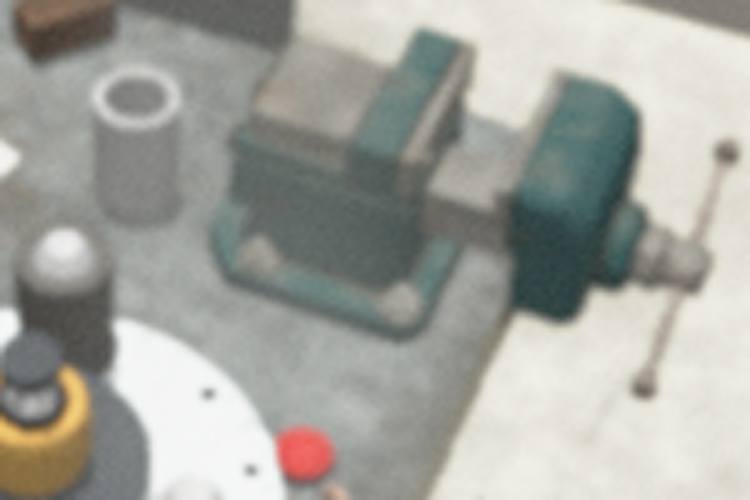

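>>> apply_moves(rows=[[24.8,33,0,0,0,6.3,0],[24.8,33,0,0,0,6.3,0],[24.8,33,0,0,0,6.3,0],[24.8,33,0,0,0,6.3,0],[24.8,33,0,0,0,6.3,0],[24.8,33,0,0,0,6.3,0],[24.8,33,0,0,0,6.3,0],[24.8,33,0,0,0,6.3,0],[24.8,33,0,0,0,6.3,0],[24.8,33,0,0,0,6.3,0],[24.8,33,0,0,0,6.3,0],[24.8,33,0,0,0,6.3,0],[24.8,33,0,0,0,6.3,0],[24.8,33,0,0,0,6.3,0],[0,0,0,0,0,0,0],[0,0,0,0,0,0,0]], grip_force=60)

```text
time: 2.15
ee_pos: [0.5209, -0.0599, 0.248]
tcp_rot: [-180.0, -0.0, 106.6]
wrist_force: [0.2, -0.1, -0.0]
opening: 0.0853
```

```bash
python3 - <<'E'
from h import *
o=get_obs();print(o['time'],o['q'].round(1),o['ee_pos'],o['tcp_rot'])
im,K=shot("wrist","w1",k=1.5)
for p in [(.5215,-.0593,.118),(.5215,-.0593,.150)]: print(proj(K,p))
hsv=cv2.cvtColor(im,cv2.COLOR_BGR2HSV); H,S,V=cv2.split(hsv)
for c,s in blobs((H>10)&(H<30)&(S>90)&(V>80),200): print(c,s,ray(K,c,.118))
E
```

```text
2.15 [-6.5  1.5  6.4 95.  -0.  66.8] [ 0.52089916 -0.05985401  0.24803058] [-1.79956353e+02 -6.75175287e-03  1.06611875e+02]
[257.5327569  185.43764928]
[257.83791768 196.0361767 ]
[403.1  42.2] [385, 0, 56, 96, 1520] [0.60098498 0.09290208 0.118     ]
[439.7  88.2] [416, 64, 48, 34, 458] [0.64681733 0.06935626 0.118     ]
[257.  174.1] [229, 152, 57, 55, 1347] [ 0.51779653 -0.04876711  0.118     ]
```

View pics/w1.png

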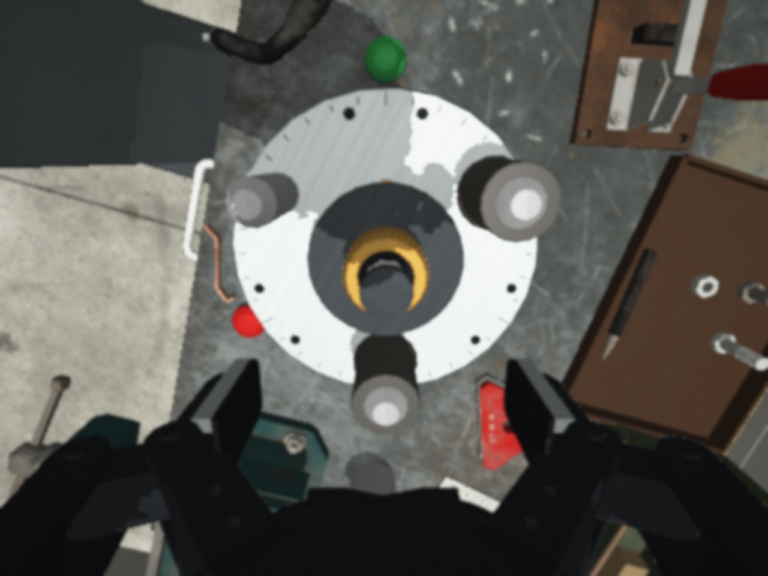

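>>> apply_moves(rows=[[0.5,0.5,-24,0,0,0,0],[0,0,-24,0,0,0,0],[0,0,-24,0,0,0,0],[0,0,-24,0,0,0,0],[0,0,-24,0,0,0,0],[0,0,-16,0,0,0,0],[0,0,-9,0,0,0,0],[0,0,0,0,0,0,0],[0,0,0,0,0,0,0.5],[0,0,0,0,0,0,1],[0,0,0,0,0,0,1],[0,0,0,0,0,0,1],[0,0,0,0,0,0,1]], grip_force=80)

```text
time: 3.82
ee_pos: [0.5226, -0.0592, 0.1047]
tcp_rot: [179.8, 0.0, 106.7]
wrist_force: [0.6, 0.9, 6.0]
opening: 0.054
```

>>> apply_moves(rows=[[0,0,4,0,0,0,1],[0,0,4,0,0,0,1],[0,0,4,0,0,0,1],[0,0,4,0,0,0,1],[0,0,0,0,0,0,1],[0,0,0,0,0,0,1]])

```text
time: 4.58
ee_pos: [0.5225, -0.0591, 0.1185]
tcp_rot: [179.9, 0.0, 106.7]
wrist_force: [8.9, 0.0, -10.9]
opening: 0.0539
```

>>> apply_moves(rows=[[1,0,1.5,0,0,0,1],[0.5,0,0,0,0,0,1],[0,0,0,0,0,0,1]])

```text
time: 4.95
ee_pos: [0.5226, -0.0591, 0.12]
tcp_rot: [-179.9, -0.0, 106.6]
wrist_force: [1.3, 0.9, -11.9]
opening: 0.0542
```

```bash
python3 - <<'E'
from h import *
shot("scene","s3",(150,130,350,320),4)
E
```

```text
(no output)
```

View pics/s3.png

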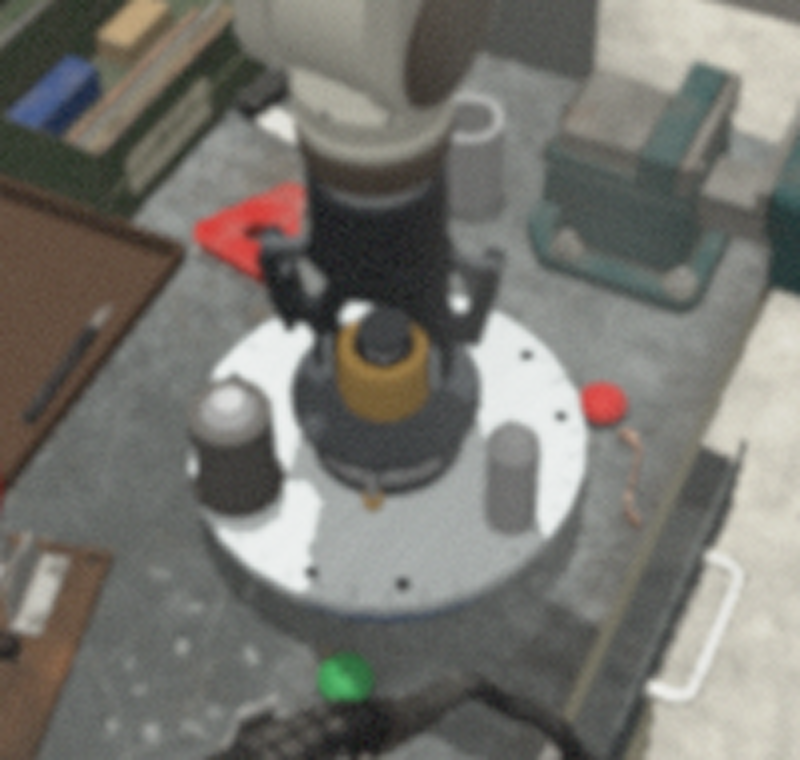

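>>> apply_moves(rows=[[0,0,0,0,0,-2,1],[0,0,0,0,0,-5,1],[0,0,0,0,0,-6,1],[0,0,0,0,0,-6,1],[0,0,0,0,0,-6,1],[0,0,0,0,0,-6,1],[0,0,0,0,0,-6,1],[0,0,0,0,0,-6,1],[0,0,0,0,0,-6,1],[0,0,0,0,0,-6,1],[0,0,0,0,0,-5,1],[0,0,0,0,0,0,1],[0,0,0,0,0,0,1],[0,0,0,0,0,0,1]])

```text
time: 6.75
ee_pos: [0.5222, -0.0591, 0.1204]
tcp_rot: [-179.9, 0.1, 46.7]
wrist_force: [-4.7, 2.9, -10.7]
opening: 0.0543
```

```bash
python3 - <<'E'
from h import *
shot("scene","s4",(150,130,350,320),4)
E
```

```text
(no output)
```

View pics/s4.png

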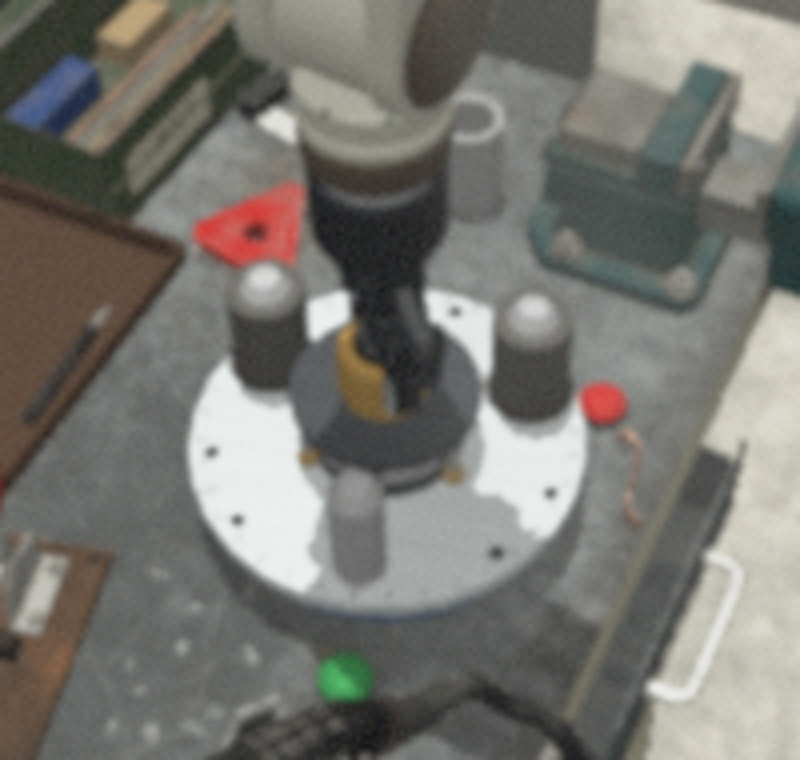

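>>> apply_moves(rows=[[0,0,-4,0,0,0,1],[0,0,-4,0,0,0,1],[0,0,-4,0,0,0,1],[0,0,-3,0,0,0,1],[0,0,0,0,0,0,1],[0,0,0,0,0,0,1],[0,0,0,0,0,0,0.3],[0,0,0,0,0,0,0],[0,0,0,0,0,0,0],[0,0,0,0,0,0,0],[0,0,0,0,0,0,0]])

```text
time: 8.18
ee_pos: [0.5232, -0.0593, 0.1059]
tcp_rot: [180.0, -0.0, 46.6]
wrist_force: [0.0, -0.2, 0.5]
opening: 0.0854
```

```bash
python3 - <<'E'
from h import *
im,K=shot("scene","s5",(150,130,350,320),4)
for z in (.046,.126): print((proj(K,(.4944,.0317,z))-[150,130])*4)
im,K=shot("top","t5",(150,130,270,280),4)
for z in (.046,.126): print((proj(K,(.4944,.0317,z))-[150,130])*4)
E
```

```text
[359.89843554 562.85055987]
[354.65347785 481.91845874]
[109.88453439 352.34408363]
[ 84.23508151 354.57840873]
```

View pics/s5.png

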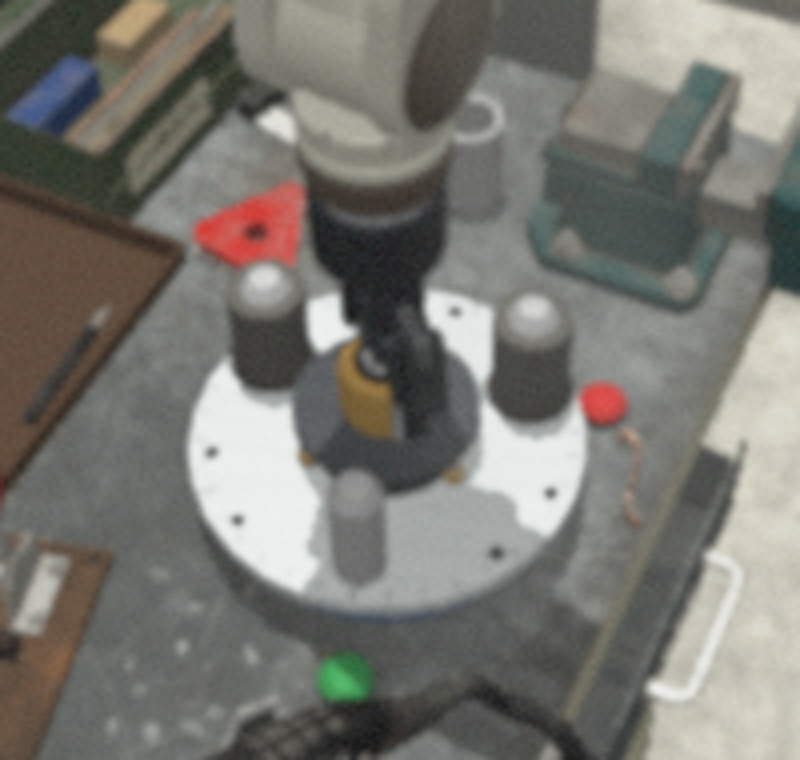

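View pics/t5.png

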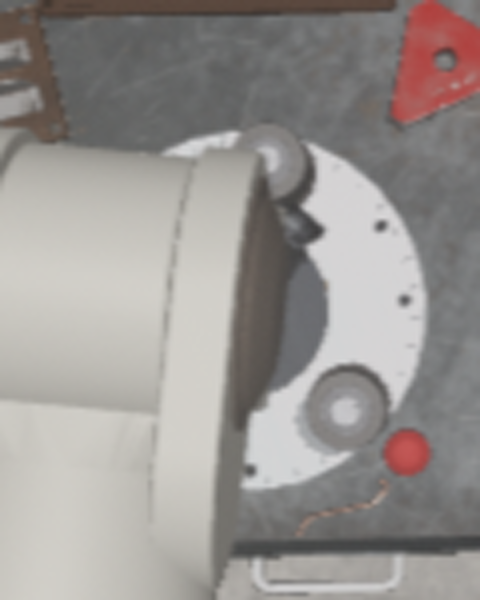

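>>> apply_moves(rows=[[0,0,14,0,0,0,0],[0,0,26,0,0,0,0],[0,0,26,0,0,0,0],[0,0,26,0,0,0,0],[0,0,26,0,0,0,0],[0,0,26,0,0,0,0],[7.85,-32.2,0,0,0,-3.3,0],[7.85,-32.2,0,0,0,-3.3,0],[7.85,-32.2,0,0,0,-3.3,0],[7.85,-32.2,0,0,0,-3.3,0],[7.85,-32.2,0,0,0,-3.3,0],[7.85,-32.2,0,0,0,-3.3,0],[7.85,-32.2,0,0,0,-3.3,0],[7.85,-32.2,0,0,0,-3.3,0],[0,0,0,0,0,0,0],[0,0,0,0,0,0,0]])

```text
time: 10.28
ee_pos: [0.5858, -0.3165, 0.2502]
tcp_rot: [-180.0, -0.0, 20.3]
wrist_force: [-1.0, -0.0, 0.7]
opening: 0.0854
```

```bash
python3 - <<'E'
from h import *
o=get_obs();print(o['time'],o['q'].round(1),o['ee_pos'],o['tcp_rot'])
im,K=shot("wrist","w6",k=1.5); print(proj(K,(.586,-.317,.07))*1.5)
im,K=shot("top","t6",(130,130,330,280),4)
print((proj(K,(.4944,.0317,.126))-130)*4)
im,K=shot("scene","s6",(150,130,350,320),4)
E
```

```text
10.275 [-28.4  22.1  30.8  98.6   0.  131.3] [ 0.58584047 -0.31649406  0.25024085] [-1.79993047e+02 -9.69331890e-03  2.02708817e+01]
[382.22322513 258.56982612]
[164.23508151 354.57840873]
```

View pics/w6.png

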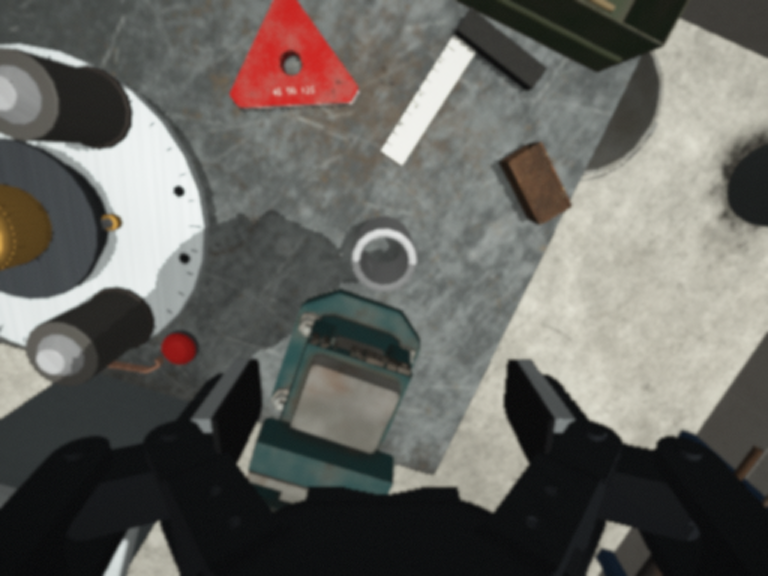

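View pics/t6.png

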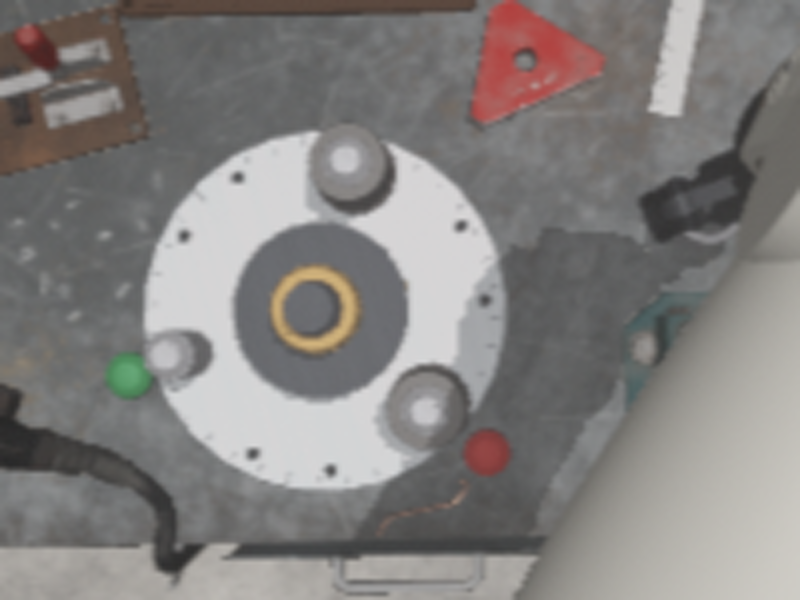

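View pics/s6.png

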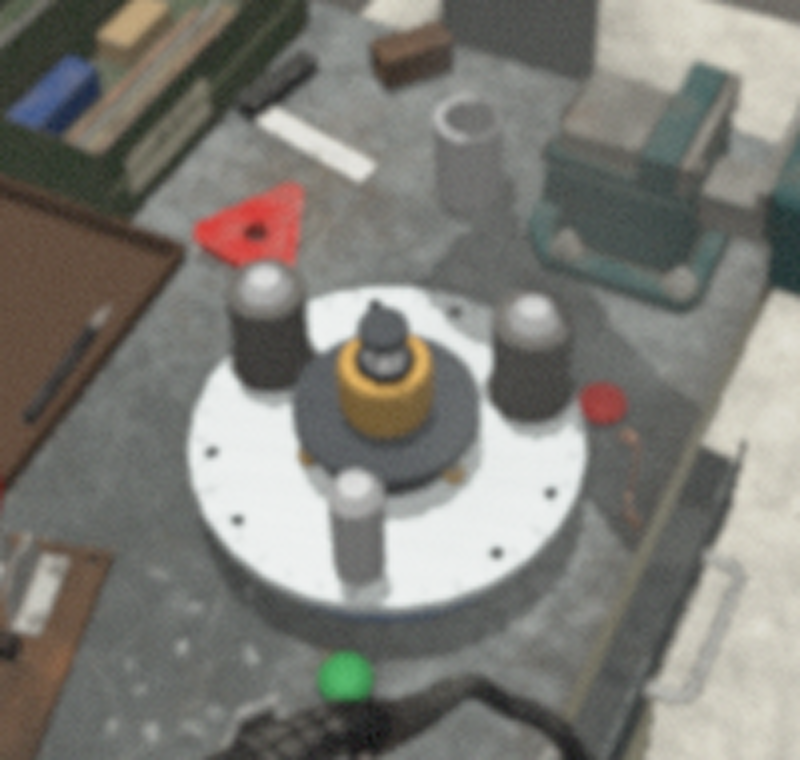

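>>> apply_moves(rows=[[0.5,-1,-15,0,0,0,0],[0,0,-30,0,0,0,0],[0,0,-30,0,0,0,0],[0,0,-30,0,0,0,0],[0,0,-30,0,0,0,0],[0,0,-30,0,0,0,0],[0,0,-20,0,0,0,0],[0,0,-12,0,0,0,0],[0,0,-5,0,0,0,0],[0,0,0,0,0,0,0],[0,0,0,0,0,0,0.4],[0,0,0,0,0,0,1],[0,0,0,0,0,0,1],[0,0,0,0,0,0,1],[0,0,0,0,0,0,1]], grip_force=50)

```text
time: 12.3
ee_pos: [0.5869, -0.3181, 0.0488]
tcp_rot: [179.9, -0.1, 20.2]
wrist_force: [-0.1, 0.9, 5.9]
opening: 0.0495
```

```bash
python3 - <<'E'
from h import *
shot("wrist","w7",k=1.5)
# bright tops in top view saved (taken earlier): crop offset 130,130 scale 4
im=cv2.imread("pics/t6.png"); K=cam("top")
g=cv2.cvtColor(im,cv2.COLOR_BGR2GRAY)
a=im[100:480,130:500]; cv2.imwrite("pics/t6z.png",cv2.resize(im[310:400,130:240],None,fx=6,fy=6))
for (x,y) in [(345,158),(425,411),(168,355)]:
    c=g[y-14:y+15,x-16:x+17]; t=np.percentile(c,70); m=(c>t); 
    b=max(blobs(m,20),key=lambda q:q[1][4]); u=(b[0]+[x-16,y-14]+.5)/4-.5+130; p=ray(K,u,.126); d=p-np.array([.5215,-.0593,.126]); print(u,p.round(4),np.hypot(*d[:2]).round(4),np.degrees(np.arctan2(d[1],d[0])).round(1))
E
```

```text
[215.825 169.9  ] [ 0.6133 -0.0803  0.126 ] 0.0942 -12.9
[235.65  232.625] [ 0.4566 -0.1269  0.126 ] 0.0937 -133.8
[170.75  218.725] [0.4942 0.0325 0.126 ] 0.0957 106.6
```

View pics/w7.png

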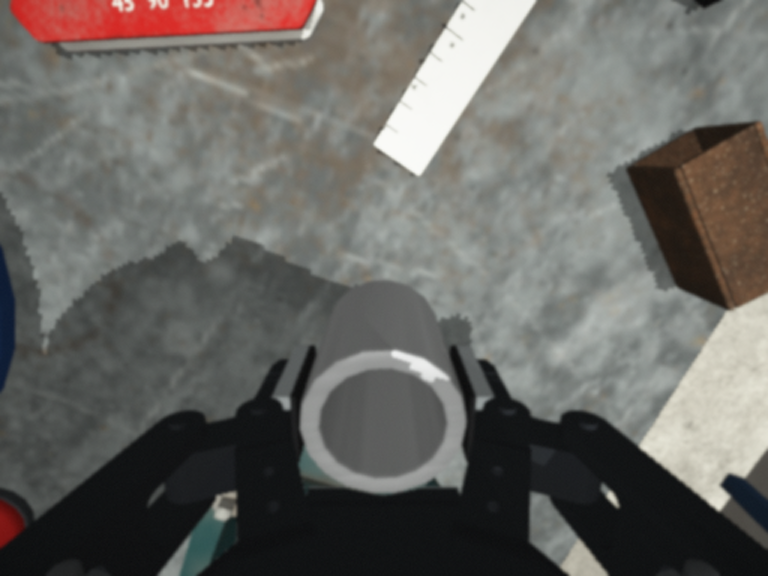

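View pics/t6z.png

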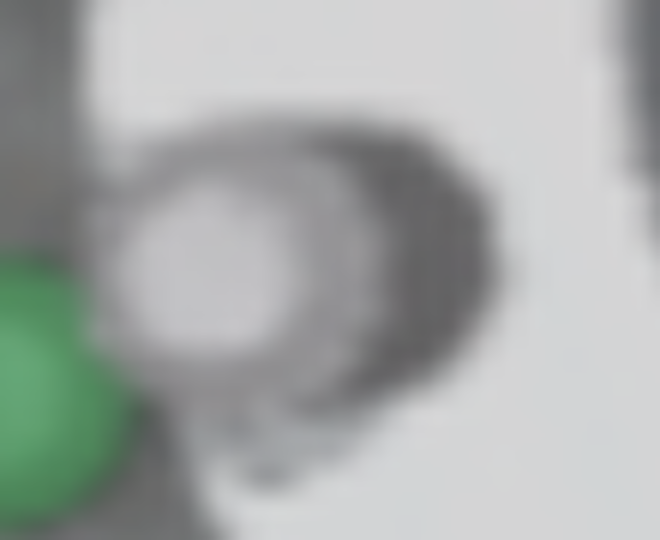

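>>> apply_moves(rows=[[0,0,5,0,0,0,1],[0,0,18,0,0,0,1],[0,0,30,0,0,0,1],[0,0,30,0,0,0,1],[0,0,30,0,0,0,1],[0,0,30,0,0,0,1],[0,0,30,0,0,0,1],[0,0,28,0,0,0,1],[-3,11.8,0,0,0,3.6,1],[-6,23.6,0,0,0,7.2,1],[-6,23.6,0,0,0,7.2,1],[-6,23.6,0,0,0,7.2,1],[-6,23.6,0,0,0,7.2,1],[-6,23.6,0,0,0,7.2,1]])

```text
time: 14.1
ee_pos: [0.553, -0.1873, 0.2499]
tcp_rot: [180.0, -0.0, 60.1]
wrist_force: [0.2, 0.3, -2.4]
opening: 0.0496
```

>>> apply_moves(rows=[[-6,23.6,0,0,0,7.2,1],[-6,23.6,0,0,0,7.2,1],[-6,23.6,0,0,0,7.2,1],[-6,23.6,0,0,0,7.2,1],[-6,23.6,0,0,0,7.2,1],[-6,23.6,0,0,0,7.2,1],[-3,11.8,0,0,0,3.6,1],[0,0,0,0,0,0,1],[0,0,0,0,0,0,1],[0,0,0,0,0,0,1]])

```text
time: 15.35
ee_pos: [0.5145, -0.0352, 0.2489]
tcp_rot: [-180.0, 0.0, 106.5]
wrist_force: [0.1, 0.5, -3.1]
opening: 0.0489
```

```bash
python3 - <<'E'
from h import *
o=get_obs();print(o['time'],o['q'].round(1),o['ee_pos'],o['tcp_rot'],o['opening'])
im,K=shot("wrist","w8",k=1.5); print(proj(K,(.495,.0322,.126))*1.5)
E
```

```text
15.35 [-3.9  0.3  5.3 95.  -0.  69.5] [ 0.51452583 -0.03521956  0.24887825] [-1.79998519e+02  4.76887937e-03  1.06548756e+02] 0.04889473004679734
[386.18723166 164.3201837 ]
```

View pics/w8.png

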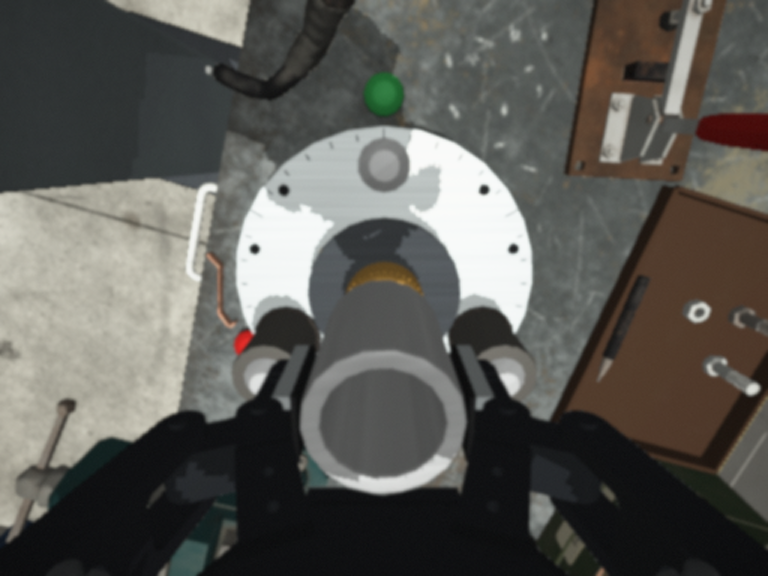

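```bash
python3 - <<'E'
from h import *
K=cam("wrist"); im=cv2.imread("pics/w8.png"); g=cv2.cvtColor(im,cv2.COLOR_BGR2GRAY)
# mandrel bright top
c=g[140:190,358:412]; 
for t in (120,130,140):
    b=[(q[0]+[358,140],q[1]) for q in blobs(c>t,100)]; print(t,b)
cv2.imwrite("pics/w8a.png",cv2.resize(im[130:200,340:430],None,fx=7,fy=7))
cv2.imwrite("pics/w8b.png",cv2.resize(im[330:510,290:480],None,fx=4,fy=4))
# inner bore of rim (dark inside) 
m=(g<115).astype(np.uint8); m[:350]=0; m[500:]=0; 
n,l,s,cc=cv2.connectedComponentsWithStats(m,connectivity=4); i=l[425,384]; print("bore",s[i],cc[i])
cn=max(cv2.findContours((l==i).astype(np.uint8),0,1)[0],key=cv2.contourArea); e=cv2.fitEllipse(cn); print(e)
o=get_obs()
for nm,u,z in [("bore",e[0],o['ee_pos'][2]+.0212),("mandrel",(383.5,164.5),.126)]:
    u=(np.array(u)+.5)/1.5-.5; p=ray(K,u,z); print(nm,p,p-o['ee_pos'])
E
```

```text
120 [(array([384.8, 161.3]), [0, 0, 54, 50, 2011])]
130 [(array([362.5, 163.1]), [0, 0, 21, 50, 309]), (array([405.9, 162.7]), [29, 0, 25, 50, 412]), (array([383.7, 164.1]), [10, 8, 32, 33, 827])]
140 [(array([362.2, 163.5]), [0, 0, 18, 50, 268]), (array([406.5, 163.2]), [33, 0, 21, 50, 377]), (array([383.7, 164.2]), [11, 9, 30, 31, 716])]
bore [  319   368   129   109 10910] [382.48991751 421.93932172]
((382.49365234375, 421.9355773925781), (107.28258514404297, 127.51741027832031), 87.69185638427734)
bore [ 0.51257156 -0.03453559  0.26998224] [-0.00193781  0.0006343   0.0212    ]
mandrel [0.49332784 0.03180833 0.126     ] [-0.02118153  0.06697822 -0.12278224]
```

View pics/w8a.png

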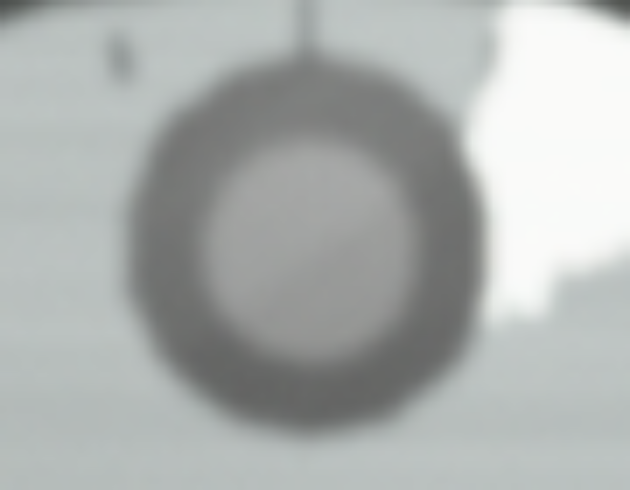

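View pics/w8b.png

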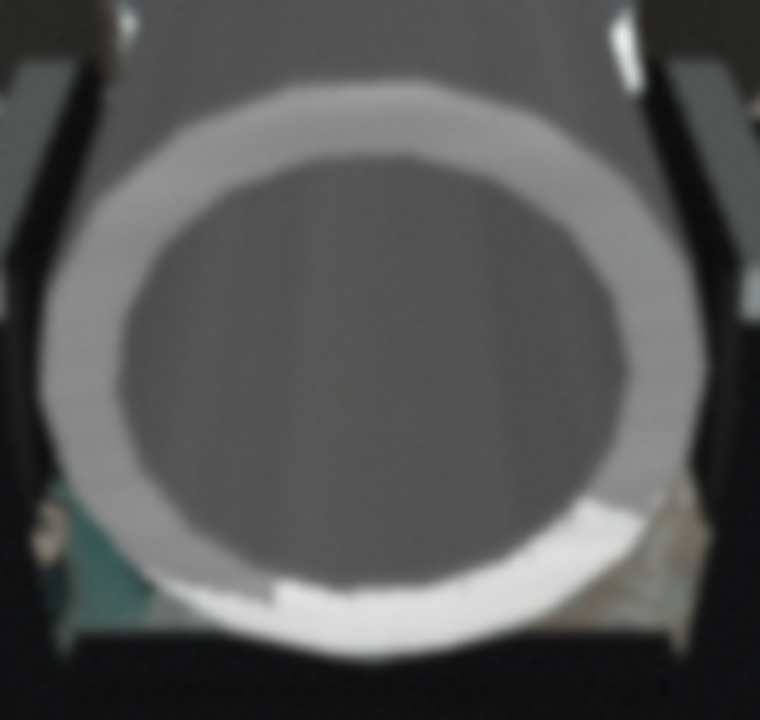

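>>> apply_moves(rows=[[-4,14.5,0,0,0,0,1],[-5.5,19,0,0,0,0,1],[-5.5,19,0,0,0,0,1],[-4.3,14,0,0,0,0,1],[0,0,-10,0,0,0,1],[0,0,-20,0,0,0,1],[0,0,-20,0,0,0,1],[0,0,-14,0,0,0,1],[0,0,-4,0,0,0,1],[0,0,0,0,0,0,1],[0,0,0,0,0,0,1]])

```text
time: 16.77
ee_pos: [0.4955, 0.0318, 0.1815]
tcp_rot: [179.9, 0.0, 106.6]
wrist_force: [0.4, -0.7, -2.7]
opening: 0.0491
```

```bash
python3 - <<'E'
from h import *
im,K=shot("wrist","w9",k=1.5)
im,K=shot("scene","s9",(150,130,350,320),4)
E
```

```text
(no output)
```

View pics/w9.png

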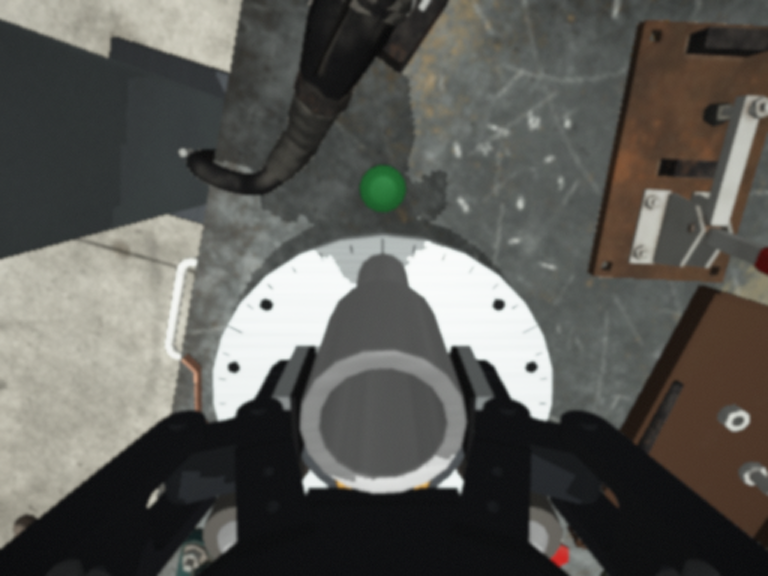

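View pics/s9.png

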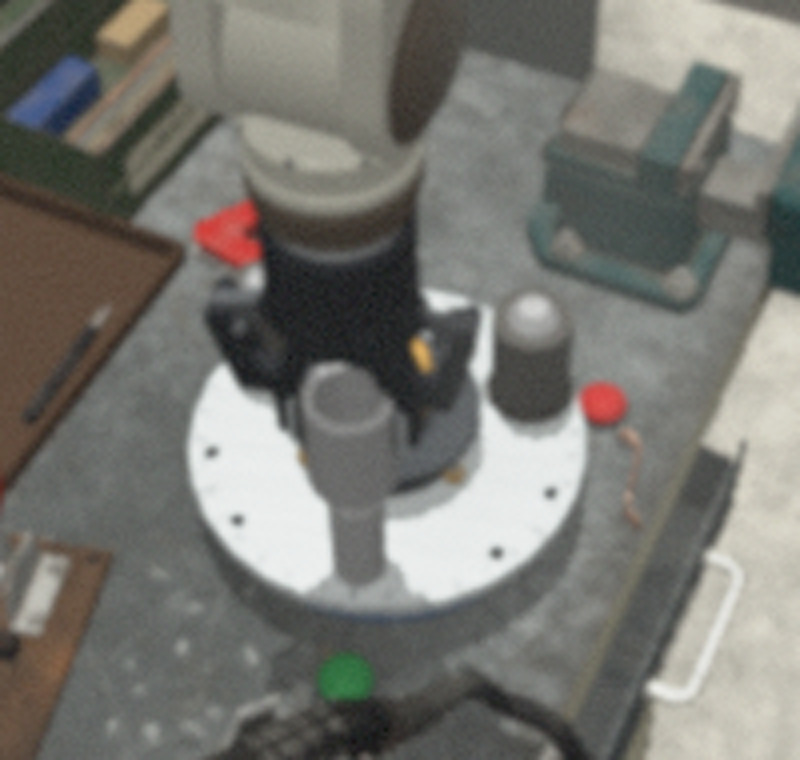

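>>> apply_moves(rows=[[0,0,-5,0,0,0,1],[0,0,-5,0,0,0,1],[0,0,-5,0,0,0,1],[0,0,-5,0,0,0,1],[0,0,-5,0,0,0,1],[0,0,0,0,0,0,1]])

```text
time: 17.62
ee_pos: [0.4949, 0.0318, 0.1553]
tcp_rot: [-180.0, -0.0, 106.6]
wrist_force: [-0.7, 0.1, -2.7]
opening: 0.0495
```

Past the taper with no side force. I keep going down.

>>> apply_moves(rows=[[0,0,-8,0,0,0,1],[0,0,-8,0,0,0,1],[0,0,-8,0,0,0,1],[0,0,-8,0,0,0,1],[0,0,-8,0,0,0,1],[0,0,-8,0,0,0,1],[0,0,-6,0,0,0,1],[0,0,0,0,0,0,1],[0,0,0,0,0,0,1]])

```text
time: 18.75
ee_pos: [0.4953, 0.0318, 0.1021]
tcp_rot: [180.0, 0.0, 106.6]
wrist_force: [-0.2, 0.8, -2.5]
opening: 0.0492
```

>>> apply_moves(rows=[[0,0,-2,0,0,0,1],[0,0,-2,0,0,0,1],[0,0,-1.5,0,0,0,1],[0,0,-1,0,0,0,1],[0,0,0,0,0,0,1],[0,0,0,0,0,0,1]])

```text
time: 19.5
ee_pos: [0.4952, 0.0318, 0.0953]
tcp_rot: [180.0, 0.0, 106.6]
wrist_force: [-0.3, 0.3, -2.4]
opening: 0.0496
```

>>> apply_moves(rows=[[0,0,-0.7,0,0,0,1],[0,0,-0.7,0,0,0,1],[0,0,0,0,0,0,1],[0,0,0,0,0,0,1]])

```text
time: 20.0
ee_pos: [0.4955, 0.0318, 0.0948]
tcp_rot: [179.9, 0.0, 106.6]
wrist_force: [-0.9, 0.1, 5.9]
opening: 0.0489
```

>>> apply_moves(rows=[[0,0,0.5,0,0,0,1],[0,0,0,0,0,0,0.6],[0,0,0,0,0,0,0.3],[0,0,0,0,0,0,0],[0,0,0,0,0,0,0],[0,0,0,0,0,0,0],[0,0,0,0,0,0,0],[0,0,8,0,0,0,0],[0,0,15,0,0,0,0],[0,0,25,0,0,0,0],[0,0,30,0,0,0,0],[0,0,30,0,0,0,0],[0,0,30,0,0,0,0],[0,0,0,0,0,0,0]])

```text
time: 21.75
ee_pos: [0.4961, 0.0319, 0.2358]
tcp_rot: [179.7, 0.1, 106.6]
wrist_force: [0.1, -1.2, -0.2]
opening: 0.0856
```

>>> apply_moves(rows=[[0,-30,10,0,0,0,0],[0,-40,10,0,0,0,0],[0,-40,0,0,0,0,0],[0,-40,0,0,0,0,0],[0,-40,0,0,0,0,0],[0,-40,0,0,0,0,0],[0,0,0,0,0,0,0],[0,0,0,0,0,0,0]])

```text
time: 22.75
ee_pos: [0.495, -0.1979, 0.2522]
tcp_rot: [-180.0, -0.0, 106.6]
wrist_force: [-0.4, 0.3, 0.7]
opening: 0.0854
```

```bash
python3 - <<'E'
from h import *
im,K=shot("top","t10",(130,130,330,280),4)
print("seated rim pred top px",(proj(K,(.4943,.032,.116))-130)*4)
im,K=shot("scene","s10",(150,130,350,320),4)
print("scene rim pred",(proj(K,(.4943,.032,.116))-[150,130])*4)
E
```

```text
seated rim pred top px [167.21231337 354.44732308]
scene rim pred [355.25569071 493.03273161]
```

View pics/t10.png

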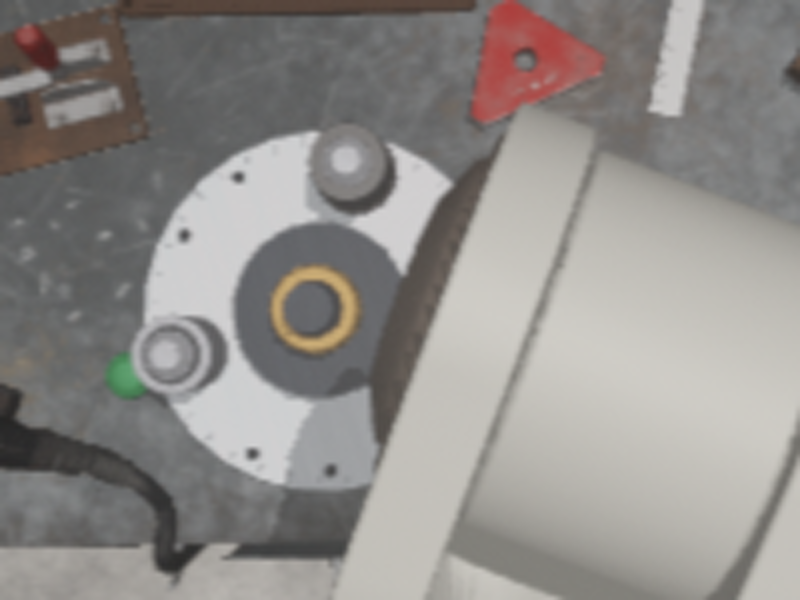

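View pics/s10.png

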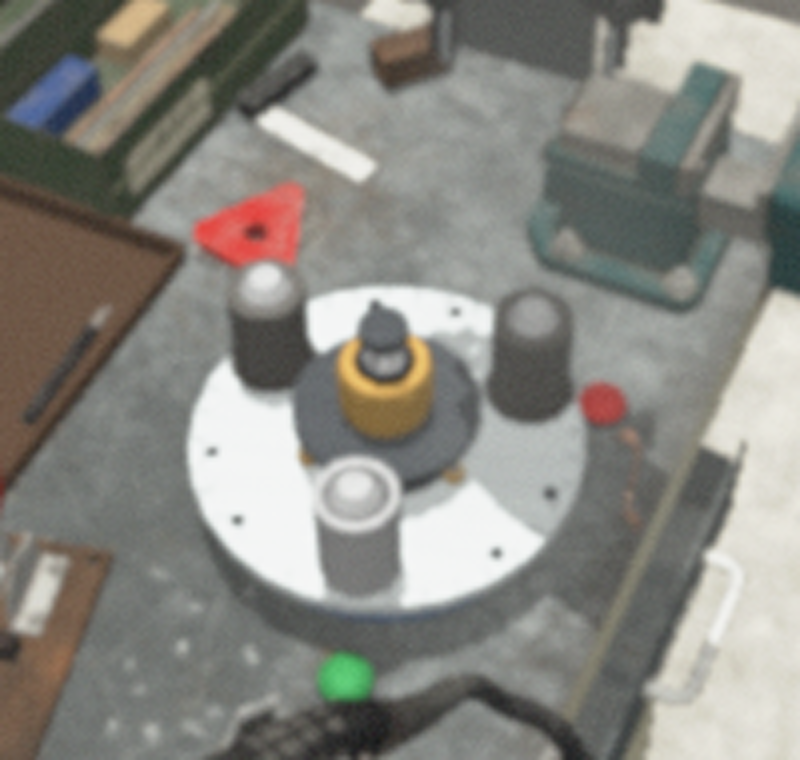

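```bash
python3 -c "
from workcell import *
print(job_done(), get_obs()['time'])"
```

```text
the job is handed in; nothing more can be done
the job is handed in; nothing more can be done
```

I lifted the index ring about 15 mm, turned the table 60° clockwise (−1.047 rad) and lowered the ring into the next notch. I then lowered the loose sleeve over the mandrel until it touched the plate, let go and backed off. The job was handed in at about 23 s of the 62 s allowed.

What the last checks showed:
- **Ring:** in the scene picture it looks the same height as before the lift, so I judged it home. There was no direct reading of that joint.
- **Mandrel:** it stands in line between the green marker and the turning axis, at 106.6° and about 95 mm from the axis in the top view.
- **Sleeve:** the plate pushed back with about 6 N at a tool height of 94.8 mm, the height expected for a seated sleeve. Its rim shows in both views within about 1 mm of the predicted spot, with the mandrel tip standing above it and no visible tilt.
- **Bystanders:** the magnet, the square, the tube and the strip look unmoved, by eye only.
- **Robot:** the wrist force read about zero before hand-in, and the arm is clear of everything.
- **Disagreement:** the cameras and the arm differed by 1 to 2 mm in places, so I placed the sleeve from one wrist-camera picture showing both it and the mandrel.

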